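# Index the sample carriage on its stop pin and start the reading

## Task

Put the sample dish under the reading head: push the reader's sprung carriage away along its rails by the upright push plate at its near end, past the stop pin until the pin drops behind the brass wedge, then let go so that the carriage springs back and latches on the pin. Only when it is latched, press the button on the control box fully down and let it come up again. Work by pushing and pressing with the fingers alone: lift nothing, do not touch the stop pin or the dish, and do not disturb the jars and the beaker.

Things in the scene. Friction and masses are not known exactly. Their poses are not given: they have to be found in the camera images.
- reader: Fixed reader: aluminium base 270 x 170 x 10 mm with two dark rails along x. Origin on the bench, on the centre line; base from x = -170 to +100 mm, y = -85 to +85 mm. Its +x is the way the carriage is pushed, +z up. White arch (reading head) across the rails at x = +30 mm: 44 mm along x, 168 mm wide, top at z = 87 mm. A bracket holds the stop pin at x = -35, y = +46 mm.
- carriage (a joint): Travel (m) of the steel carriage along the reader's +x: 0 = near end (start), 0.060 = latched on the stop pin, 0.085 = end stop. A damped spring drives it back to 0 (3.5 N at 0, 7.8 N at 0.085). From 0.028 to 0.056 its brass wedge lifts the pin (up to 4 N more); past 0.061 the pin drops behind the wedge's square back, and after release the carriage returns only to 0.060 and stays.
- push_face (a point): Centre of the near face of the dark upright push plate at the carriage's near end (moves with the carriage). The plate is 56 mm wide across the reader's y, 10 mm thick along x (braced by two gussets behind it) and stands from 26 to 70 mm above the bench; this point is 53 mm above the bench. Push it along the reader's +x. Axes as the reader's.
- pin_knob (a point): Top centre of the black knob (18 mm diameter, 18 mm high) of the stop pin, 90 mm above the bench when the pin is down. Works by itself; not to be touched.
- stop_pin (a joint): Lift of the sprung stop pin in m: 0 = down (at rest, and when latched), about 0.008 while the wedge passes below it.
- nest (a point): Centre of the floor of the round nest on the carriage, 26 mm above the bench (ring 82 mm outside, 74 mm inside, 6 mm high). Moves with the carriage; lies under the reading head when latched.
- dish: Shallow aluminium sample dish, 68 mm diameter, 7 mm high, lying loose in the nest. Origin at the centre of its underside.
- control_box: Fixed white control box 80 x 70 x 36 mm beside the reader, on its left or its right. Origin at the centre of its underside.
- start_top (a point): Centre of the top of the round black start button (24 mm diameter) on the control box; it is pressed straight down.
- start (a joint): Press of the start button in m: 0 = up, 0.006 = fully down (takes 5 N; springs back).
- jar_blue: Bystander: screw-cap sample jar with a blue cap, 60 mm diameter, 74 mm high, on the reader's side opposite the control box. Origin at the centre of its underside.
- jar_black: Bystander: screw-cap sample jar with a black cap, 60 mm diameter, 74 mm high. Origin at the centre of its underside.
- beaker: Bystander: small clear beaker 67 x 70 x 63 mm. Origin at the centre of its underside.
There are look-alikes about, which are no part of the job. Leave any green or orange look-alike of the control_box alone.

How it is judged:
By the outcome, as a careful person would: the job done as asked, in the order asked, and still so for the second after the job is handed in, with the robot touching nothing.
It also fails if it takes over 40 s, if anything falls off the work surface, if the arm or the gripper's body presses on something with over 40 N, if the wrist force passes 120 N, or if a joint passes its speed limit or range.

## Robot

A 6-joint arm with a two-finger parallel gripper is mounted at the origin on a cart in front of the work surface, level with it; the furniture and walls round the work are solid. World frame = base frame: x ahead of the robot, y to its left, z up, the work surface at z = 0. Lengths are in m, angles in rad, forces in N, time in s.
With the tool pointing down it reaches from about 0.35 to 0.85 m from the base axis. Payload 8.1 kg.
Tool frame: the origin (TCP) lies between the finger pads; the fingertips stand 25 mm ahead of it and the grasp point (between the pads) lies 6 mm ahead of it (robot.tip_extent is the distance from the TCP to the fingertips, in m); z points along the fingers, y is the direction in which the jaws open and shut (so a half turn about z gives the same grasp; the last joint's range is limited). The gripper opens to 93 mm and grips with 3 to 60 N. Pads are 15 mm wide; open, the fingers measure 128 mm over their backs; the gripper's body (75 mm by 188 mm) begins 65 mm behind the grasp point.
Start: joints at [-1.221, 0.13, 1.488, -0, 1.523, -0.085], TCP at [0.253, -0.544, 0.244] pointing down, gripper open.
Joint ranges: [-2.96, 2.96], [-0.89, 2.26], [0.02, 2.5], [-1.34, 4.48], [0, 2.73], [-2.66, 2.66]. Speed limits (rad/s): [2.39, 2.39, 2.79, 3.14, 3.14, 3.14].

## Interface

Orientations are given as a rotation vector (axis times angle).
In Python, from plant import robot gives the robot as it stands.
- The arm moves only by the tool drive_tool, never from a script. Its argument "increments" is a list of rows, each a list of 7 numbers: the closure, from 0 (fully open) to 1 (shut), then the shift along the world's x, y, z in units of 25 mm (1.0 is 25 mm), then the turn, a rotation vector about the world's x, y, z in rad. In form: [[gripper, dx, dy, dz, rx, ry, rz], ...]. A call has 1 to 20 rows; each row is the pose to reach, as a shift and turn from the pose commanded when the call began; what a row does not reach only later rows make up. A row lasts 1/12 s, in which the tool goes at most 41.7 mm and 7.16 degrees, less where a joint would pass 70% of its speed; a pose out of reach is approached as far as the arm can. A call with a gripper value outside its range is refused whole. The fingers move at their own pace and stop on an object; "squeeze" is the grip in N (left out, the last holds). Time passes only in rows, so rows that repeat a pose let the fingers close. It gives the time, the measured TCP pose, the force and the opening at its end, in the units of the state.
- robot.read_state(): the state, without advancing time (a new reading comes with each control period).
- robot.read_camera(name): name is "scene" or "top"; returns a dict with "image" (384x512x3 uint8, red, green, blue), "fx", "fy", "cx", "cy" (pixels), "dist" ([k1, k2, p1, p2, k3] as OpenCV has them; the pictures are not rectified), "T" (4x4, takes a point from camera to world coordinates). Camera axes: x right, y down, z forward; pixel columns grow to the right and rows downward; lengths in m; the calibration is good to about 2 mm. A picture is of the moment at which its call begins. There is no depth.
- robot.close_job(): hands the job in, once; it reports no verdict.
The state is a dict: "t": time; "q": joint angles; "dq": joint speeds; "joint_torque": joint torques, N m; "tool_pos": TCP position; "orientation": TCP orientation; "force": force on the tool from outside, world axes, zero at the start; "wrist_torque": the same for the moment, N m; "opening": finger opening in m.
Only numpy, scipy, OpenCV 4.12 (cv2) and the standard library are available. Lean on these libraries where they do the work, as an engineer would, in place of code of your own. Each camera call takes 0.05 s, during which the arm holds its last target.

## Working session

There is one attempt and no reset: what is moved stays moved. The work goes in short steps, Python scripts to look and compute and a tool call to move; the robot and the scene stay as the last step left them, time stands still between calls to the robot, and variables do not carry over. Pictures are saved under pics/ and viewed, and the job is handed in when it is done.

Besides the shell and the picture viewer there is one more tool, called after "Request:" as name(argument=value, ...), one argument or row to a line, values as JSON. drive_tool: Moves the arm, as the interface text tells. Its arguments: {"type":"object","properties":{"increments":{"type":"array"},"squeeze":{"type":"number"}},"required":["increments"]}

```bash
mkdir -p pics; ls
python3 - <<'E'
from plant import robot
import cv2,numpy as np,pickle
d={}
for n in ("scene","top"):
    c=robot.read_camera(n); d[n]=c
    cv2.imwrite(f"pics/{n}0.png",cv2.resize(c["image"][:,:,::-1],(800,600),interpolation=cv2.INTER_CUBIC))
    print(n,c["fx"],c["fy"],c["cx"],c["cy"],c["dist"],np.round(c["T"],3).tolist())
pickle.dump(d,open("c0.pkl","wb"))
s=robot.read_state();print(s["t"],s["tool_pos"],s["orientation"],s["force"],s["opening"],robot.tip_extent)
E
```

```text
pics
scene 441.373300476156 441.373300476156 255.0422097869434 197.13168385636104 [-0.02450963  0.          0.          0.          0.        ] [[-0.799, -0.344, 0.494, -0.171], [-0.602, 0.469, -0.647, 0.902], [-0.009, -0.814, -0.581, 0.926], [0.0, 0.0, 0.0, 1.0]]
top 368.83784949865355 368.83784949865355 259.8732467629001 192.44878476816686 [-0.09429514  0.          0.          0.          0.        ] [[-0.029, -0.99, 0.136, 0.422], [-1.0, 0.028, -0.006, -0.016], [0.002, -0.137, -0.991, 1.144], [0.0, 0.0, 0.0, 1.0]]
0.1 [ 0.25257782 -0.54373506  0.24272149] [-3.06609432e+00 -6.77209086e-01  3.77093000e-04] [-0.16422457  0.41220922 -1.06397691] 0.0930417931574958 0.025
```

View pics/scene0.png

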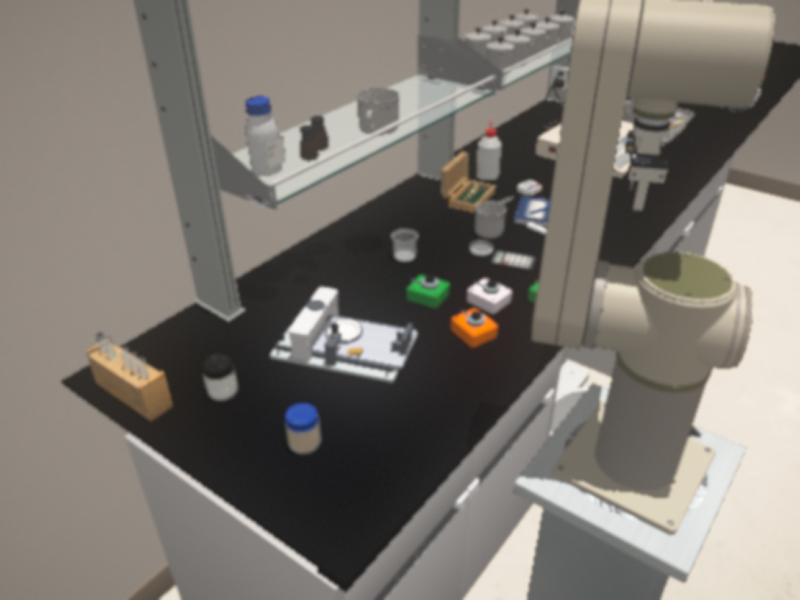

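View pics/top0.png

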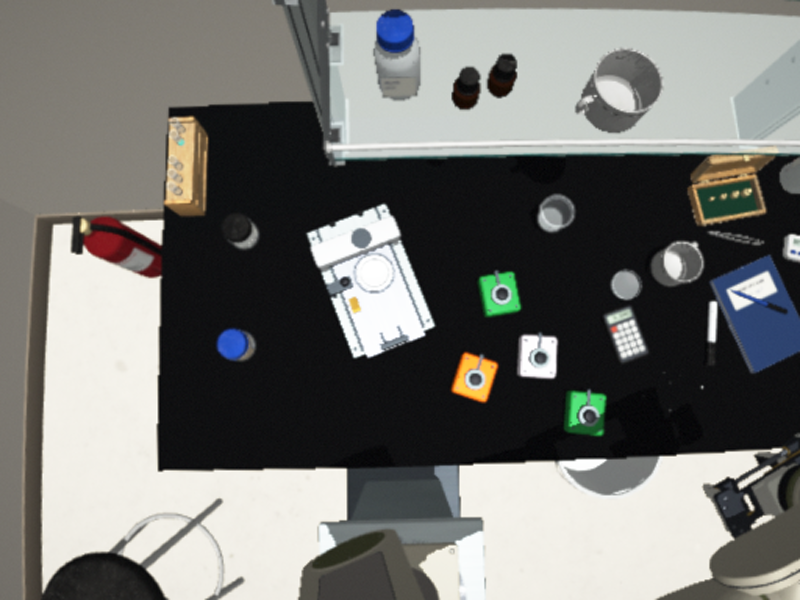

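The top view (800 px scale) shows the reader at about (370,280), with its push plate at the bottom near (395,338). The white control box is at (538,357), among green and orange look-alikes. I'll enlarge the reader and box and measure them.

```bash
cat > h.py <<'E'
import cv2,numpy as np
def ray(c,uv):
    K=np.array([[c["fx"],0,c["cx"]],[0,c["fy"],c["cy"]],[0,0,1]])
    p=cv2.undistortPoints(np.array(uv,float).reshape(-1,1,2),K,np.array(c["dist"],float)).reshape(-1,2)
    d=np.c_[p,np.ones(len(p))]@c["T"][:3,:3].T
    return c["T"][:3,3],d
def onz(c,uv,z):
    o,d=ray(c,uv); return o+d*((z-o[2])/d[:,2])[:,None]
def proj(c,P):
    K=np.array([[c["fx"],0,c["cx"]],[0,c["fy"],c["cy"]],[0,0,1]])
    Ti=np.linalg.inv(c["T"]); 
    return cv2.projectPoints(np.array(P,float).reshape(-1,3),cv2.Rodrigues(Ti[:3,:3])[0],Ti[:3,3],K,np.array(c["dist"],float))[0].reshape(-1,2)
E
python3 - <<'E'
import pickle,cv2,numpy as np
from h import *
d=pickle.load(open("c0.pkl","rb"));c=d["top"];im=c["image"]
a=im[125:240,190:290]; cv2.imwrite("pics/t_reader.png",cv2.resize(a[:,:,::-1],None,fx=5,fy=5,interpolation=cv2.INTER_CUBIC))
b=im[200:255,320:370]; cv2.imwrite("pics/t_box.png",cv2.resize(b[:,:,::-1],None,fx=8,fy=8,interpolation=cv2.INTER_CUBIC))
s=d["scene"]["image"]; cv2.imwrite("pics/s_reader.png",cv2.resize(s[170:250,165:335][:,:,::-1],None,fx=4.7,fy=4.7,interpolation=cv2.INTER_CUBIC))
# masks
hsv=cv2.cvtColor(im,cv2.COLOR_RGB2HSV)
m=((hsv[:,:,2]>120)&(hsv[:,:,1]<50)).astype(np.uint8)
m[:, :190]=0
m=cv2.morphologyEx(m,cv2.MORPH_CLOSE,np.ones((5,5)))
for k in cv2.findContours(m,0,2)[0]:
    A=cv2.contourArea(k)
    if A>150:
        r=cv2.minAreaRect(k); bx=cv2.boxPoints(r)
        if r[0][1]>120 and r[0][1]<260 and r[0][0]<400: print(A,np.round(r[0],1),np.round(r[1],1),r[2],"\n",np.round(bx,1).tolist(),"z.036",np.round(onz(c,bx,.036),3).tolist(),"z.01",np.round(onz(c,bx,.01),3).tolist())
E
```

```text
587.0 [343.9 227.5] [23.5 27.1] 3.1798300743103027 
 [[331.5, 240.39999389648438], [333.0, 213.3000030517578], [356.3999938964844, 214.60000610351562], [354.8999938964844, 241.6999969482422]] z.036 [[0.423, -0.233, 0.036], [0.504, -0.242, 0.036], [0.498, -0.313, 0.036], [0.417, -0.304, 0.036]] z.01 [[0.423, -0.238, 0.01], [0.506, -0.247, 0.01], [0.5, -0.32, 0.01], [0.417, -0.311, 0.01]]
217.0 [399.8 182.3] [16.8 17.1] 18.434947967529297 
 [[389.1000061035156, 187.6999969482422], [394.5, 171.5], [410.3999938964844, 176.8000030517578], [405.0, 193.0]] z.036 [[0.578, -0.421, 0.036], [0.628, -0.442, 0.036], [0.61, -0.491, 0.036], [0.56, -0.47, 0.036]] z.01 [[0.581, -0.43, 0.01], [0.633, -0.452, 0.01], [0.614, -0.503, 0.01], [0.563, -0.48, 0.01]]
170.0 [352.5 139.5] [15. 15.] 0.0 
 [[345.0, 147.0], [345.0, 132.0], [360.0, 132.0], [360.0, 147.0]] z.036 [[0.709, -0.291, 0.036], [0.757, -0.295, 0.036], [0.756, -0.342, 0.036], [0.708, -0.339, 0.036]] z.01 [[0.716, -0.298, 0.01], [0.765, -0.301, 0.01], [0.764, -0.35, 0.01], [0.715, -0.346, 0.01]]
4717.5 [237.3 180.3] [88.7 57.2] 68.74949645996094 
 [[194.5, 149.39999389648438], [247.8000030517578, 128.60000610351562], [280.0, 211.3000030517578], [226.6999969482422, 232.0]] z.036 [[0.714, 0.175, 0.036], [0.776, 0.009, 0.036], [0.515, -0.082, 0.036], [0.457, 0.08, 0.036]] z.01 [[0.721, 0.18, 0.01], [0.784, 0.009, 0.01], [0.517, -0.083, 0.01], [0.458, 0.082, 0.01]]
```

View pics/t_reader.png

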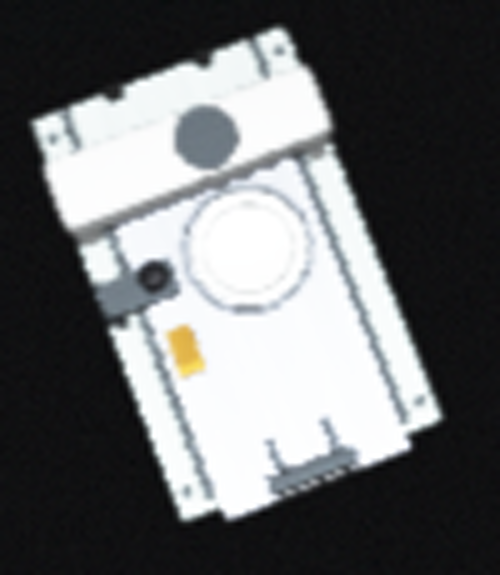

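View pics/t_box.png

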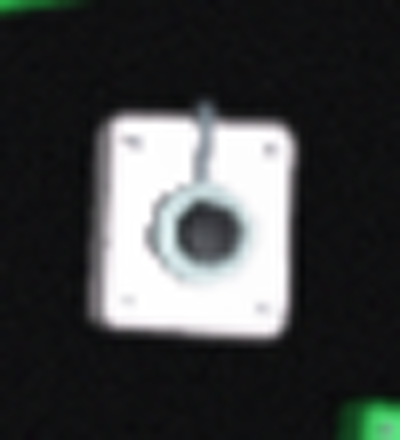

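View pics/s_reader.png

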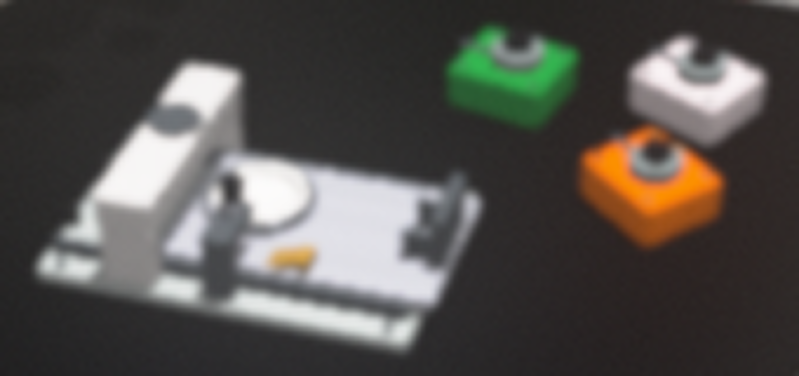

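Run:
```python
import pickle,cv2,numpy as np
from h import *
d=pickle.load(open("c0.pkl","rb"));c=d["top"];s=d["scene"]
f=lambda p:(np.array(p,float)+.5)/5-.5+np.array([190,125])
cor=f([(32,122),(282,27),(441,420),(182,521)])
P=onz(c,cor,.01)[:,:2];print("corners",P.round(4).tolist())
print("sides",np.linalg.norm(P-np.roll(P,-1,0),axis=1).round(4))
# fit rigid: local corners
L=np.array([(100,85),(100,-85),(-170,-85),(-170,85)])/1000
lc=L-L.mean(0);pc=P-P.mean(0)
yaw=np.arctan2((lc[:,0]*pc[:,1]-lc[:,1]*pc[:,0]).sum(),(lc*pc).sum());R=np.array([[np.cos(yaw),-np.sin(yaw)],[np.sin(yaw),np.cos(yaw)]])
O=P.mean(0)-R@L.mean(0);print("yaw",yaw,np.degrees(yaw),"O",O,"res",(P-O-L@R.T).round(4).tolist())
loc=lambda W:((np.atleast_2d(W)[:,:2]-O)@R).round(4).tolist()
print("knob loc",loc(onz(c,f([(155,276)]),.09)))
print("dish loc",loc(onz(c,f([(247,248)]),.03)))
print("plate top edge ends z.07",loc(onz(c,f([(268,480),(275,492),(357,460),(352,448)]),.07)))
# button
g=lambda p:(np.array(p,float)+.5)/8-.5+np.array([320,200])
bt=g([(209,232)])
h=lambda p:(np.array(p,float)+.5)/4.7-.5+np.array([165,170])
bs=h([(706,57)])
o1,d1=ray(c,bt);o2,d2=ray(s,bs)
A=np.c_[d1[0],-d2[0]];t=np.linalg.lstsq(A,o2-o1,rcond=None)[0]
print("button",o1+t[0]*d1[0],o2+t[1]*d2[0])
# knob triangulated too, plate
o1,d1=ray(c,f([(155,276)]));o2,d2=ray(s,h([(233,183)]))
t=np.linalg.lstsq(np.c_[d1[0],-d2[0]],o2-o1,rcond=None)[0]
print("knob",o1+t[0]*d1[0],o2+t[1]*d2[0])
bc=g([(104,115),(294,124),(284,338),(102,325)]);print("boxtop",onz(c,bc,.036).round(4).tolist())
for z in(.04,.045,.05,.055):print(z,onz(c,bt,z).round(4),proj(s,onz(c,bt,z)).round(1),bs.round(1))
np.savez("r.npz",O=O,R=R,yaw=yaw)
tr=lambda p:np.r_[O+R@np.array(p[:2]),p[2]]
Q=[tr((-.17,0,.07))]
for x in(-.16,-.15,-.14):
  for y in(-.028,.028): print(x,y,(proj(c,tr((x,y,.07)))-[190,125]).round(1)*5)
```

```text
corners [[0.7222, 0.1752], [0.7797, 0.0154], [0.5258, -0.0769], [0.4681, 0.0841]]
sides [0.1698 0.2702 0.171  0.27  ]
yaw 0.346004181225767 19.824579278116122 O [0.65689192 0.06133412] res [[0.0001, 0.0], [-0.0001, 0.0001], [-0.0, -0.0006], [-0.0, 0.0004]]
knob loc [[-0.0372, 0.0442]]
dish loc [[-0.0296, -0.0124]]
plate top edge ends z.07 [[-0.17, 0.0261], [-0.178, 0.0249], [-0.1781, -0.0264], [-0.1705, -0.0262]]
button [ 0.45650653 -0.27461174  0.05066288] [ 0.45722826 -0.2741648   0.05058017]
knob [0.60790436 0.09092341 0.08429721] [0.61054161 0.0927926  0.08494912]
boxtop [[0.5023, -0.2406, 0.036], [0.4966, -0.313, 0.036], [0.4164, -0.3044, 0.036], [0.4236, -0.2357, 0.036]]
0.04 [[ 0.4568 -0.2771  0.04  ]] [[315.1 183.9]] [[314.8 181.7]]
0.045 [[ 0.4567 -0.276   0.045 ]] [[315.1 182.9]] [[314.8 181.7]]
0.05 [[ 0.4565 -0.2748  0.05  ]] [[315.1 181.9]] [[314.8 181.7]]
0.055 [[ 0.4564 -0.2736  0.055 ]] [[315.  180.9]] [[314.8 181.7]]
-0.16 -0.028 [[346.5 428. ]]
-0.16 0.028 [[257. 463.]]
-0.15 -0.028 [[340.  412.5]]
-0.15 0.028 [[250.5 447. ]]
-0.14 -0.028 [[334.  396.5]]
-0.14 0.028 [[244.5 431.5]]
```

The base corners fit the given 270 x 170 mm within 0.6 mm, and the knob, dish and plate land where they should. The reader's yaw is 19.8° and its origin is (0.657, 0.061). The button top is near (0.4565, -0.2747, 0.051). I'll move above the stand-off behind the push plate with the fingers shut.

Request:
drive_tool(
  increments=[
    [1, 0.5, 1.2, 0, 0, 0, 0],
    [1, 1, 2.5, 0, 0, 0, -0.03],
    [1, 1.6, 4, 0, 0, 0, -0.05],
    [1, 2.2, 5.5, 0, 0, 0, -0.089],
    [1, 2.8, 7, 0, 0, 0, -0.089],
    [1, 3.4, 8.5, 0, 0, 0, -0.089],
    [1, 4, 10, 0, 0, 0, -0.089],
    [1, 4.6, 11.5, 0, 0, 0, -0.089],
    [1, 5.2, 13, 0, 0, 0, -0.089],
    [1, 5.8, 14.5, 0, 0, 0, -0.089],
    [1, 6.4, 16, 0, 0, 0, -0.089],
    [1, 7, 17.5, 0, 0, 0, -0.089],
    [1, 7.5, 19, 0, 0, 0, -0.089],
    [1, 8, 20.2, 0, 0, 0, -0.089],
    [1, 8.3, 21, 0, 0, 0, -0.089],
    [1, 8.42, 21.4, 0, 0, 0, -0.089],
    [1, 8.42, 21.4, 0, 0, 0, -0.089],
    [1, 8.42, 21.4, 0, 0, 0, -0.089],
  ],
  squeeze=10,
)

```text
t: 1.6
tool_pos: [0.4629, -0.0095, 0.2433]
orientation: [3.094, 0.542, -0.002]
force: [0.3, -0.0, 0.1]
opening: 0.0007
```

Request:
drive_tool(
  increments=[
    [1, 0, 0, -0.8, 0, 0, 0],
    [1, 0, 0, -2, 0, 0, 0],
    [1, 0, 0, -3.2, 0, 0, 0],
    [1, 0, 0, -4.4, 0, 0, 0],
    [1, 0, 0, -5.4, 0, 0, 0],
    [1, 0, 0, -6.2, 0, 0, 0],
    [1, 0, 0.03, -6.7, 0, 0, 0],
    [1, 0, 0.03, -7, 0, 0, 0],
    [1, 0, 0.03, -7, 0, 0, 0],
    [1, 0, 0.03, -7, 0, 0, 0],
  ],
)

```text
t: 2.43
tool_pos: [0.4632, -0.0094, 0.069]
orientation: [3.095, 0.538, -0.0]
force: [0.4, -0.2, 0.5]
opening: 0.0005
```

Run:
```python
from plant import robot
import cv2,numpy as np
c=robot.read_camera("top")
cv2.imwrite("pics/t1.png",cv2.resize(c["image"][120:250,180:300][:,:,::-1],None,fx=4.5,fy=4.5,interpolation=cv2.INTER_CUBIC))
c=robot.read_camera("scene")
cv2.imwrite("pics/s1.png",cv2.resize(c["image"][150:260,165:335][:,:,::-1],None,fx=4.7,fy=4.7,interpolation=cv2.INTER_CUBIC))
s=robot.read_state();print(s["t"],s["tool_pos"],s["force"])
```

```text
2.5333 [ 0.46417392 -0.00907686  0.06994968] [-0.39781974  0.12445739 -0.52951211]
```

View pics/t1.png

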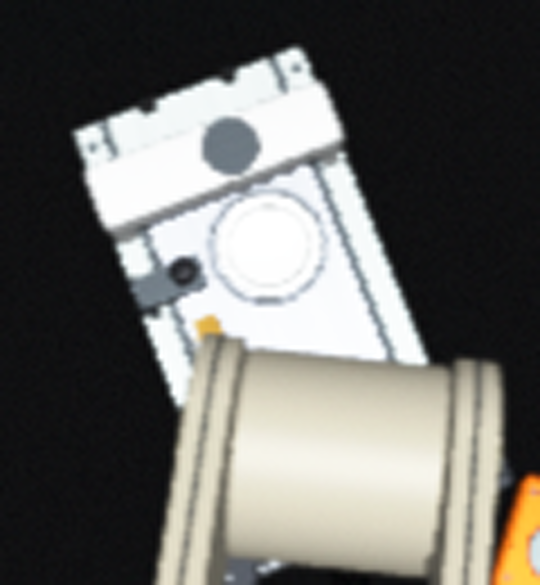

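View pics/s1.png

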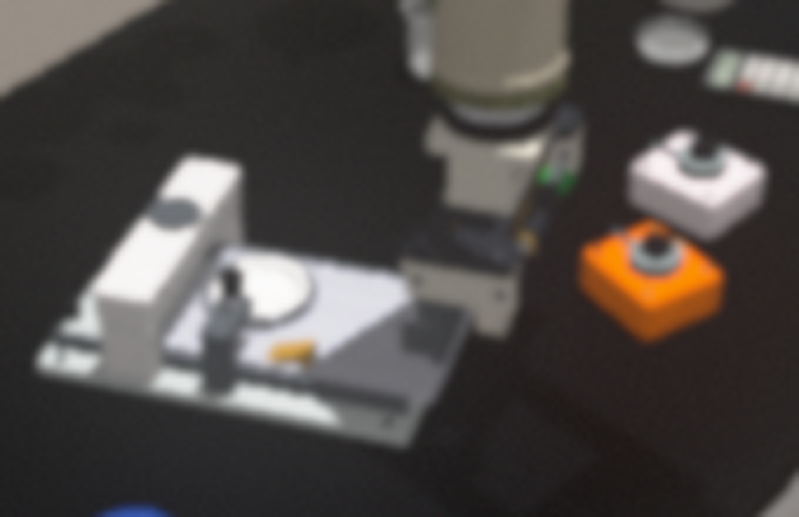

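The tool is behind the plate and clear of it; the top view has the arm hiding the plate, and the wedge is at (208,325). Pushing along the reader's +x, direction (0.941, 0.339).

Request:
drive_tool(
  increments=[
    [1, 0.19, 0.068, -0.1, 0, 0, 0],
    [1, 0.38, 0.136, -0.15, 0, 0, 0],
    [1, 0.56, 0.203, -0.15, 0, 0, 0],
    [1, 0.75, 0.27, -0.15, 0, 0, 0],
    [1, 0.94, 0.339, -0.15, 0, 0, 0],
    [1, 1.13, 0.407, -0.15, 0, 0, 0],
    [1, 1.32, 0.475, -0.15, 0, 0, 0],
    [1, 1.5, 0.542, -0.15, 0, 0, 0],
    [1, 1.5, 0.542, -0.15, 0, 0, 0],
  ],
)

```text
t: 3.28
tool_pos: [0.501, 0.0053, 0.0647]
orientation: [3.094, 0.541, -0.002]
force: [-3.0, -1.7, 2.2]
opening: 0.0004
```

Request:
drive_tool(
  increments=[
    [1, 0.2, 0.072, 0, 0, 0, 0],
    [1, 0.4, 0.144, 0, 0, 0, 0],
    [1, 0.6, 0.216, 0, 0, 0, 0],
    [1, 0.8, 0.288, 0, 0, 0, 0],
    [1, 1.0, 0.36, 0, 0, 0, 0],
    [1, 1.2, 0.432, 0, 0, 0, 0],
    [1, 1.4, 0.505, 0, 0, 0, 0],
    [1, 1.6, 0.577, 0, 0, 0, 0],
    [1, 1.8, 0.65, 0, 0, 0, 0],
    [1, 2.0, 0.72, 0, 0, 0, 0],
    [1, 2.0, 0.72, 0, 0, 0, 0],
    [1, 2.0, 0.72, 0, 0, 0, 0],
  ],
)

```text
t: 4.28
tool_pos: [0.5498, 0.023, 0.0642]
orientation: [-3.095, -0.541, 0.005]
force: [-6.4, -3.9, 2.0]
opening: 0.0002
```

```bash
cat > look.py <<'E'
import sys
from plant import robot
import cv2,numpy as np
from h import *
n=sys.argv[1]
c=robot.read_camera("top")
import pickle;pickle.dump(c,open(f"t{n}.pkl","wb"))
a=cv2.resize(c["image"][120:250,180:300][:,:,::-1],None,fx=3.3,fy=3.3,interpolation=cv2.INTER_CUBIC)
c=robot.read_camera("scene")
b=cv2.resize(c["image"][165:260,165:265][:,:,::-1],None,fx=4,fy=4,interpolation=cv2.INTER_CUBIC)
H=np.zeros((430,800,3),np.uint8);H[:a.shape[0],:a.shape[1]]=a;H[:b.shape[0],400:400+b.shape[1]]=b
cv2.imwrite(f"pics/l{n}.png",H)
s=robot.read_state();r=np.load("r.npz")
print(s["t"],s["tool_pos"],s["force"],"local",(s["tool_pos"][:2]-r["O"])@r["R"])
E
python3 look.py 2
```

```text
4.3833 [0.54964286 0.02297639 0.0641922 ] [-6.37520635 -2.38791504  2.47690299] local [-0.11390168  0.00028814]
```

View pics/l2.png

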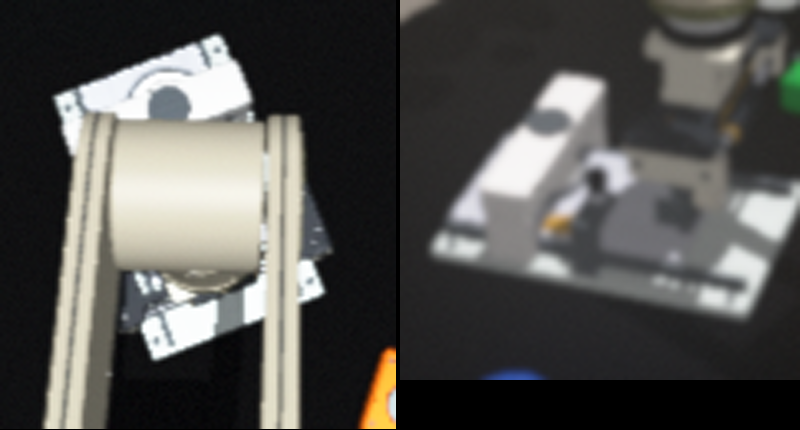

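The scene view shows the wedge past the pin, at (560,222). The 7 N force fits a travel of about 0.07. I'll push 4 mm more for margin, then back off.

Request:
drive_tool(
  increments=[
    [1, 0.08, 0.027, 0, 0, 0, 0],
    [1, 0.15, 0.054, 0, 0, 0, 0],
    [1, 0.15, 0.054, 0, 0, 0, 0],
    [1, 0.05, 0.02, 0, 0, 0, 0],
    [1, -0.1, -0.036, 0, 0, 0, 0],
    [1, -0.25, -0.09, 0, 0, 0, 0],
    [1, -0.4, -0.144, 0, 0, 0, 0],
    [1, -0.6, -0.216, 0, 0, 0, 0],
    [1, -0.9, -0.325, 0, 0, 0, 0],
    [1, -1.2, -0.433, 0, 0, 0, 0],
    [1, -1.5, -0.54, 0, 0, 0, 0],
    [1, -1.8, -0.65, 0, 0, 0, 0],
    [1, -2.1, -0.757, 0, 0, 0, 0],
    [1, -2.1, -0.757, 0, 0, 0, 0],
  ],
)

```text
t: 5.55
tool_pos: [0.4968, 0.0038, 0.0647]
orientation: [-3.095, -0.54, 0.001]
force: [0.3, 0.3, -0.6]
opening: 0.0003
```

```bash
python3 look.py 3
```

```text
5.65 [0.49819526 0.00405198 0.06510629] [ 0.17674606 -0.42449451 -0.439091  ] local [-1.68718311e-01 -6.67048191e-05]
```

View pics/l3.png

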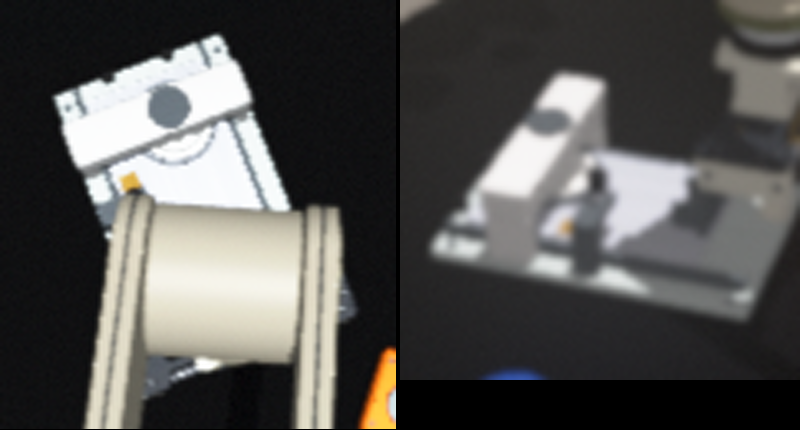

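Backed off with no contact force left. The wedge now sits beyond the pin at (130,182) in the top view and the dish is under the head, so it appears latched. I'll lift, go over to above the button, and check the latch again with an unobstructed view.

Request:
drive_tool(
  increments=[
    [1, 0, 0, 0.8, 0, 0, 0],
    [1, 0, 0, 2, 0, 0, 0],
    [1, 0, 0, 3.2, 0, 0, 0],
    [1, -0.1, -0.6, 3.8, 0, 0, 0],
    [1, -0.3, -1.8, 3.8, 0, 0, 0],
    [1, -0.5, -3.2, 3.8, 0, 0, 0],
    [1, -0.7, -4.6, 3.8, 0, 0, 0],
    [1, -0.9, -6, 3.8, 0, 0, 0],
    [1, -1.1, -7.4, 3.8, 0, 0, 0],
    [1, -1.3, -8.8, 3.8, 0, 0, 0],
    [1, -1.5, -10, 3.8, 0, 0, 0],
    [1, -1.6, -10.8, 3.8, 0, 0, 0],
    [1, -1.64, -11.15, 3.8, 0, 0, 0],
    [1, -1.64, -11.15, 3.8, 0, 0, 0],
    [1, -1.64, -11.15, 3.8, 0, 0, 0],
  ],
)

```text
t: 6.9
tool_pos: [0.4574, -0.2741, 0.1597]
orientation: [-3.094, -0.539, -0.0]
force: [0.3, -0.1, 0.2]
opening: 0.0005
```

```bash
python3 look.py 4
python3 - <<'E'
import pickle,numpy as np,cv2
from h import *
c=pickle.load(open("t4.pkl","rb"));r=np.load("r.npz")
h=cv2.cvtColor(c["image"],cv2.COLOR_RGB2HSV)
m=cv2.inRange(h,(12,120,120),(30,255,255));m[:, :185]=0;m[:,285:]=0;m[:120]=0;m[240:]=0
y,x=np.nonzero(m);print(len(x),x.mean(),y.mean(),(onz(c,[(x.mean(),y.mean())],.035)[:,:2]-r["O"])@r["R"])
c=pickle.load(open("c0.pkl","rb"))["top"]
h=cv2.cvtColor(c["image"],cv2.COLOR_RGB2HSV)
m=cv2.inRange(h,(12,120,120),(30,255,255));m[:, :185]=0;m[:,285:]=0;m[:120]=0;m[240:]=0
y,x=np.nonzero(m);print(len(x),x.mean(),y.mean(),(onz(c,[(x.mean(),y.mean())],.035)[:,:2]-r["O"])@r["R"])
E
```

```text
7.0 [ 0.45763817 -0.27320169  0.15974932] [0.68628893 0.06108857 0.48739791] local [-0.30090003 -0.24713445]
18 219.05555555555554 174.72222222222223 [[-0.00972231  0.04503902]]
38 226.60526315789474 194.68421052631578 [[-0.07578362  0.04532506]]
```

View pics/l4.png

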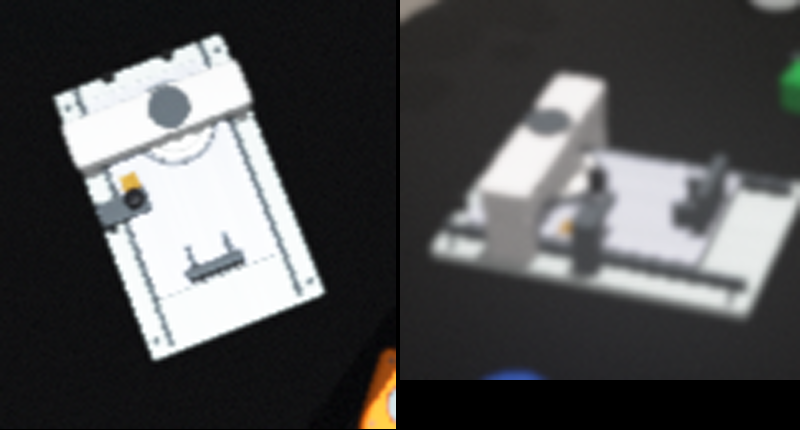

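It's latched: the plate stands clear, the wedge is beyond the knob at (130,182), and the nest is under the head. Now I'll descend to just above the button.

Request:
drive_tool(
  increments=[
    [1, 0, 0, -0.8, 0, 0, 0],
    [1, -0.02, -0.03, -1.6, 0, 0, 0],
    [1, -0.04, -0.05, -2.4, 0, 0, 0],
    [1, -0.04, -0.05, -2.9, 0, 0, 0],
    [1, -0.04, -0.05, -3.1, 0, 0, 0],
    [1, -0.04, -0.05, -3.1, 0, 0, 0],
    [1, -0.04, -0.05, -3.1, 0, 0, 0],
  ],
)

```text
t: 7.58
tool_pos: [0.4568, -0.2754, 0.0831]
orientation: [3.094, 0.542, 0.001]
force: [-0.4, 0.5, 1.5]
opening: 0.0003
```

Run:
```python
from plant import robot
import cv2,numpy as np
c=robot.read_camera("scene")
cv2.imwrite("pics/s5.png",cv2.resize(c["image"][150:230,270:370][:,:,::-1],None,fx=6,fy=6,interpolation=cv2.INTER_CUBIC))
s=robot.read_state();print(s["t"],s["tool_pos"],s["force"])
```

```text
7.6333 [ 0.45705283 -0.27594789  0.08364866] [0.53446101 0.2544029  0.65953917]
```

View pics/s5.png

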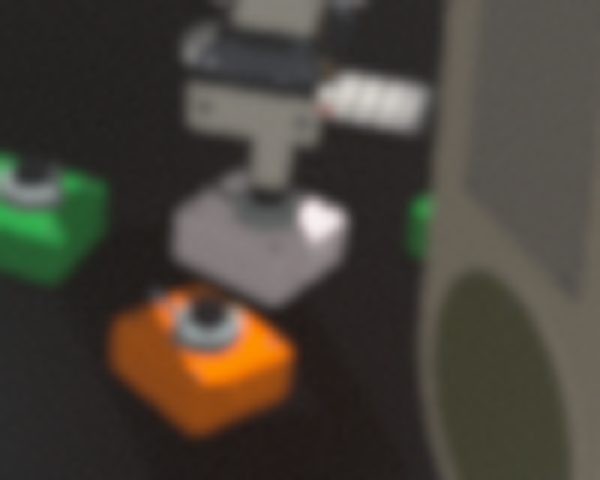

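The fingers are centred over the white box's button at about (270,200). I'll step down and watch the force.

Request:
drive_tool(
  increments=[
    [1, 0, 0, -0.1, 0, 0, 0],
    [1, 0, 0, -0.2, 0, 0, 0],
    [1, 0, 0, -0.3, 0, 0, 0],
    [1, 0, 0, -0.4, 0, 0, 0],
    [1, 0, 0, -0.4, 0, 0, 0],
  ],
)

```text
t: 8.05
tool_pos: [0.4577, -0.2766, 0.0768]
orientation: [3.093, 0.54, 0.003]
force: [-10.0, 9.8, 33.1]
opening: 0.0002
```

Request:
drive_tool(
  increments=[
    [1, 0, 0, -0.06, 0, 0, 0],
    [1, 0, 0, -0.12, 0, 0, 0],
    [1, 0, 0, -0.12, 0, 0, 0],
  ],
)

```text
t: 8.3
tool_pos: [0.4579, -0.2768, 0.0763]
orientation: [3.093, 0.541, 0.003]
force: [-19.9, 16.2, 58.1]
opening: 0.0007
```

That's a hard stop at tip z = 0.051 with a strong side force, so I'll back off and examine it.

Request:
drive_tool(
  increments=[
    [1, 0, 0, 0.3, 0, 0, 0],
    [1, 0, 0, 0.6, 0, 0, 0],
    [1, 0, 0, 0.6, 0, 0, 0],
  ],
)

```text
t: 8.55
tool_pos: [0.4573, -0.2767, 0.0864]
orientation: [3.092, 0.54, 0.004]
force: [0.3, 0.1, 0.1]
opening: 0.0002
```

Run:
```python
import pickle,cv2,numpy as np
from plant import robot
from h import *
s=robot.read_state();print(s["t"],s["tool_pos"],s["force"])
d=pickle.load(open("c0.pkl","rb"))
a=cv2.resize(d["top"]["image"][210:236,330:358][:,:,::-1],None,fx=14,fy=14,interpolation=cv2.INTER_CUBIC)
b=cv2.resize(d["scene"]["image"][172:202,298:330][:,:,::-1],None,fx=12.5,fy=12.5,interpolation=cv2.INTER_CUBIC)
H=np.zeros((400,800,3),np.uint8);H[:a.shape[0],:a.shape[1]]=a;H[:b.shape[0],400:800]=b[:,:400]
cv2.imwrite("pics/btn.png",H)
# predicted outlines
t=np.linspace(0,2*np.pi,16,endpoint=False)
```

```text
8.55 [ 0.45731116 -0.27672037  0.08639659] [0.33232689 0.11105218 0.12504566]
```

View pics/btn.png

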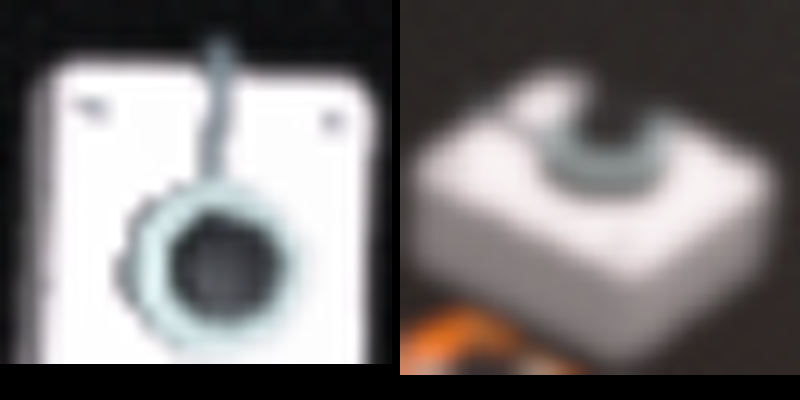

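The button's collar sits about 6 mm above the box. I can't tell from the picture how far the black cap stands above that, so I'll trace force against height in small steps.

Request:
drive_tool(
  increments=[
    [1, 0, 0, -0.08, 0, 0, 0],
    [1, 0, 0, -0.08, 0, 0, 0],
    [1, 0, 0, -0.08, 0, 0, 0],
  ],
)

```text
t: 8.8
tool_pos: [0.456, -0.2758, 0.0816]
orientation: [-3.094, -0.54, 0.001]
force: [0.3, -0.8, 2.0]
opening: 0.0004
```

Request:
drive_tool(
  increments=[
    [1, 0, 0, -0.06, 0, 0, 0],
    [1, 0, 0, -0.06, 0, 0, 0],
    [1, 0, 0, -0.06, 0, 0, 0],
  ],
)

```text
t: 9.05
tool_pos: [0.456, -0.2757, 0.0805]
orientation: [-3.094, -0.54, 0.001]
force: [-0.5, -0.7, 3.4]
opening: 0.0004
```

Request:
drive_tool(
  increments=[
    [1, 0, 0, -0.06, 0, 0, 0],
    [1, 0, 0, -0.06, 0, 0, 0],
    [1, 0, 0, -0.06, 0, 0, 0],
  ],
)

```text
t: 9.3
tool_pos: [0.4561, -0.2758, 0.0793]
orientation: [-3.095, -0.54, 0.001]
force: [-1.4, 0.1, 4.2]
opening: 0.0004
```

Request:
drive_tool(
  increments=[
    [1, 0, 0, -0.06, 0, 0, 0],
    [1, 0, 0, -0.06, 0, 0, 0],
    [1, 0, 0, -0.06, 0, 0, 0],
  ],
)

```text
t: 9.55
tool_pos: [0.4562, -0.2758, 0.0779]
orientation: [-3.095, -0.54, 0.0]
force: [-2.5, 0.4, 4.3]
opening: 0.0004
```

Request:
drive_tool(
  increments=[
    [1, 0, 0, -0.06, 0, 0, 0],
    [1, 0, 0, -0.06, 0, 0, 0],
    [1, 0, 0, -0.06, 0, 0, 0],
  ],
)

```text
t: 9.8
tool_pos: [0.4562, -0.2758, 0.0772]
orientation: [-3.095, -0.541, 0.0]
force: [-5.3, 0.8, 11.1]
opening: 0.0005
```

Request:
drive_tool(
  increments=[
    [1, 0, 0, -0.06, 0, 0, 0],
    [1, 0, 0, -0.06, 0, 0, 0],
    [1, 0, 0, -0.06, 0, 0, 0],
  ],
)

```text
t: 10.05
tool_pos: [0.4564, -0.2758, 0.077]
orientation: [3.095, 0.541, -0.0]
force: [-9.9, 5.2, 23.1]
opening: 0.0007
```

The trace shows a sprung stroke of about 6 mm, rising from 2 N to 4.5 N between 0.083 and 0.077, and then a hard stop. That is the button bottoming fully at 23 N. Now I'll release and move away.

Request:
drive_tool(
  increments=[
    [1, 0, 0, 0.2, 0, 0, 0],
    [1, 0, 0, 0.6, 0, 0, 0],
    [1, 0, 0, 1.5, 0, 0, 0],
    [1, 0, 0, 2.5, 0, 0, 0],
    [1, 0, 0, 3.5, 0, 0, 0],
    [1, 0, 0, 4.5, 0, 0, 0],
    [1, 0, -1, 5, 0, 0, 0],
    [1, 0, -2, 5, 0, 0, 0],
    [1, -0.5, -3, 5, 0, 0, 0],
    [1, -1, -4, 5, 0, 0, 0],
    [1, -1.5, -5, 5, 0, 0, 0],
    [1, -2, -6, 5, 0, 0, 0],
    [1, -2, -6, 5, 0, 0, 0],
    [1, -2, -6, 5, 0, 0, 0],
  ],
)

```text
t: 11.22
tool_pos: [0.4055, -0.4265, 0.1995]
orientation: [-3.095, -0.537, 0.0]
force: [-0.4, 0.2, 0.1]
opening: 0.0007
```

Run:
```python
from plant import robot
import cv2,numpy as np
for n in("top","scene"):
    c=robot.read_camera(n);im=c["image"]
    if n=="top": im=im[110:270,130:370]
    else: im=im[160:300,120:360]
    cv2.imwrite(f"pics/{n}6.png",cv2.resize(im[:,:,::-1],None,fx=3.3,fy=3.3,interpolation=cv2.INTER_CUBIC))
s=robot.read_state();print(s["t"],s["tool_pos"],s["force"])
```

```text
11.3167 [ 0.40647702 -0.42510955  0.19962339] [1.49356344 1.06040709 0.08851   ]
```

View pics/top6.png

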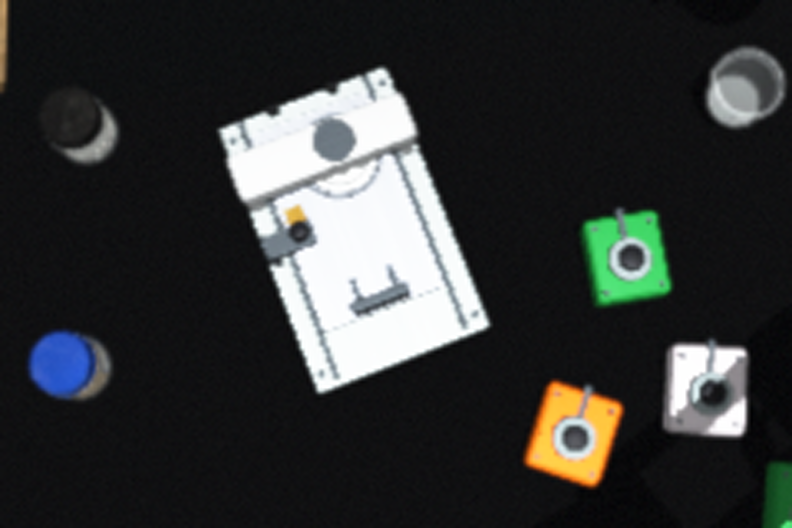

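View pics/scene6.png

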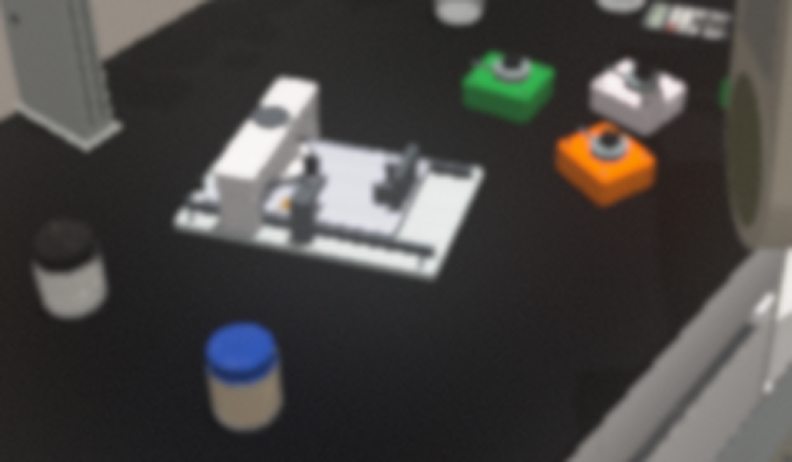

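The carriage is still latched: plate at (380,297) and wedge behind the pin at (296,215) in the top view. The dish is under the head, the button is up, and the jars and beaker are standing. Handing in.

```bash
python3 -c "
from plant import robot
print(robot.close_job())"
```

```text
the job is handed in; nothing more can be done
None
```

The carriage is latched on the stop pin with the dish under the reading head, and the start button was pressed fully and released after that. The job was handed in at about 11.3 s.

- **Carriage:** I pushed the plate along the reader's +x to an estimated travel of 0.075 m, then backed off. The final pictures show the wedge beyond the pin and the plate about 60 mm from its start. A rough check on the wedge's colour gave 66 mm, probably high because the knob hides part of the wedge.
- **Button:** It was pressed twice, both times after latching. On the first press I had placed the button top about 7 mm too low, so the fingers drove onto its stop at up to about 62 N total finger force, of which 58 N was downward. I then repeated the press in small steps: a 6 mm sprung stroke rising to about 4.5 N, then the hard stop.
- **Final checks:** The latch was holding, the button looked up and the arm was clear of everything. The jars, beaker and look-alike boxes appeared undisturbed.

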